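Hang the power-supply module in the leaning control box and latch its door

ROBOT

A 7-joint arm with a two-finger parallel gripper is mounted at the origin on the work surface. World frame = base frame: x ahead of the robot, y to its left, z up, the work surface at z = 0. Lengths are in m, angles in rad, forces in N, time in s.
With the tool pointing down it reaches from about 0.35 to 0.9 m from the base axis. Payload 8.1 kg.
Tool frame: the origin (TCP) lies on the centre line of the jaws, within the pads' length; the fingertips stand 19 mm ahead of it and the grasp point (between the pads) is the TCP; z points along the fingers, y is the direction in which the jaws open and shut (so a half turn about z gives the same grasp; the last joint's range is limited). The gripper opens to 92 mm and grips with 3 to 60 N. Pads are 19 mm wide; open, the fingers measure 130 mm over their backs; the gripper's body (75 mm by 190 mm) begins 47 mm behind the grasp point.
Start: joints at [1.164, 0.434, 0.025, 1.573, -0.012, 1.134, -0.075], TCP at [0.187, -0.596, 0.246] pointing down, gripper open.
Joint ranges: [-2.62, 2.62], [-0.44, 2.09], [-1.27, 1.32], [0.08, 2.57], [-1.32, 4.46], [0.12, 2], [-2.74, 2.74]. Speed limits (rad/s): [2.22, 2.22, 3.01, 3.01, 3.14, 3.14, 3.14].

INTERFACE

Orientations are given as a rotation vector (axis times angle).
In Python, from cell import monitor, imaging, workorder, outline_of gives the robot as it stands.
- The arm moves only by the tool move_arm, never from a script. Its argument "series" is a list of rows, each a list of 6 numbers: the shift along the world's x, y, z in cm, then the turn, a rotation vector about the world's x, y, z in degrees. A call has 1 to 8 rows; each row shifts and turns the commanded pose from where the row before left it; what a row does not reach is not made up. A row lasts 1/10 s, in which the tool goes at most 50 mm and 8.59 degrees, less where a joint would pass 70% of its speed; a pose out of reach is approached as far as the arm can. A call with a gripper value outside its range is refused whole. "grip" is the opening, from 0 (shut) to 1 (fully open), set as the call begins (left out, the last holds). The fingers move at their own pace and stop on an object; "force" is the grip in N (left out, the last holds). Time passes only in rows, so rows that do not move let the fingers close. It gives the time, the measured TCP pose, the force and the opening at its end, in the units of the state.
- monitor.observe(): the state, without advancing time (a new reading comes with each control period).
- imaging.get_image(name): name is "scene" or "top" or "wrist"; returns a dict with "color" (480x640x3 uint8, red, green, blue), "fx", "fy", "cx", "cy" (pixels), "dist_coeffs" ([k1, k2, p1, p2, k3] as OpenCV has them; the pictures are not rectified), "rvec" (rotation vector, rad) and "tvec" (3), from world to camera coordinates, as OpenCV has them; the wrist camera has in their place "mount" (4x4, takes a point from camera to tool coordinates, whose origin is the TCP and whose axes are the flange's). Camera axes: x right, y down, z forward; pixel columns grow to the right and rows downward; lengths in m; the calibration is good to about 2 mm. A picture is of the moment at which its call begins: read the wrist's pose just before it. There is no depth.
- workorder.sign_off(): hands the job in, once; it reports no verdict.
Trained networks look in the newest picture that a camera, given by its name, has taken for a name from the list of things; names that differ only in an ending like _2 or _b are one class to them, and where a whole thing is asked for, a point or a joint stands for the part that bears it (a point fixed in the world has none). Each returns a list of dicts, best first, with "p" (0 to 1); they miss things now and then, are a little off and sometimes report something else, mostly with a low value. They report only what shows in the picture. A call takes as long as a camera call.
- outline_of(camera, thing): "mask" (480x640 bool, what is visible of it) and "rect" ([left, top, width, height] in pixels, round what is visible of it).
The state is a dict: "clock": time; "joints": joint angles; "dq": joint speeds; "joint_efforts": joint torques, N m; "position": TCP position; "ee_rot": TCP orientation; "force": force on the tool from outside, world axes, zero at the start; "ft_torque": the same for the moment, N m; "width": opening from 0.0 (shut) to 1.0 (fully open).
Only numpy, scipy, OpenCV 4.12 (cv2) and the standard library are available. Lean on these libraries where they do the work, as an engineer would, in place of code of your own. Each camera call takes 0.05 s, during which the arm holds its last target. There are 200 camera calls.

TASK

Put the control box on the tilt stand back together: lift the cream power-supply module from the bench, bring its hook over the lip of the rail inside the box in the free space between the contactor and the terminal block, and lower it until it is fully seated behind the lip. Then push the door shut, without slamming it, until its sprung latch snaps in behind the strike. Leave everything else on the bench and in the box where it is.

Things in the scene. Friction and masses are not known exactly. Their poses are not given: they have to be found in the camera images.
- module_center (a point): Centre of the loose power-supply module: cream case 120 (x, to its top) x 54 (y) x 78 mm (z, out of its front), 0.5 kg, front with a green strip at its top end, orange at its foot. It starts lying on its back, front up, on a steel hook and foot that stand 18 mm out of its back: 96 mm high as it lies, this point 48 mm up and 48 mm below the front. The flat bare sides (y = +-27 mm) are for gripping.
- module_hook (a point): The module's steel hook (36 mm wide); axes as module_center, from which it lies +40 mm in x, -36 mm in z. The point is on the face of the hook's tongue that looks to -x. The tongue stands straight back from the case; behind it a finger (z -7 to -12 mm from here) reaches 11 mm to -x (down when hung), 13 mm clear of the case. The foot lies 78 to 92 mm to -x.
- rail_lip (a point): Middle of the top edge of the rail's lip in the box; box axes: x up the mounting plate (38 deg above level), y left, z out through the opening (38 deg from vertical). The plate is at z = -12 mm from here. Lip 16 mm high, 4 mm thick (z +-2), 226 mm long in y, 10 mm clear of the plate. Hung: module axes parallel to these, module_hook at x = 0, z = 0 from here, any free y; finger and foot on the plate.
- box_opening (a point): Centre of the front opening of the grey steel box, in the plane of its frame; box axes as rail_lip, which lies +40 mm in x and -105 mm in z from here. The box is 260 mm (x) by 250 mm (y) outside, opening 236 by 217 mm, fixed, leaning back on a stand. Grey wiring ducts 46 mm deep lie on the plate across it, above x = +93 mm and below x = -89 mm.
- contactor_front (a point): Middle of the front of the black contactor on the left end of the rail: 46 mm wide (y), 80 mm along x, 78 mm deep from the plate; box axes. It slides along the rail only under some 60 N. Leave it there.
- terminals_front (a point): Middle of the front of the green-grey terminal block on the right end of the rail: 30 mm wide (y), 48 mm deep from the plate; box axes. It slides along the rail only under some 60 N. Leave it there.
- door (a joint): Angle (rad) of the box's grey door, 256 x 246 x 15 mm, 0.4 kg: 0 = shut, about 1.7 = open, standing out to the robot's right. Its hinges are stiff (0.55 N m): it stays wherever it is left. It stops hard at 0.
- door_hinge (a point): Middle of the door's hinge line, on the right edge of the box's frame, in the frame's plane; fixed, box axes. The hinge line runs along x. At door angle a the free edge lies from here in the direction y cos a + z sin a, and the outer face is 15 mm from the hinge line along -y sin a + z cos a.
- door_face (a point): Point on the door's outer face to push on, at mid height, 205 mm from the hinge line. Axes move with the door: x along the hinge line (up), y from hinge to free edge, z out of the outer face. A black paddle plate 62 x 34 mm stands 3 mm proud there (195 to 229 mm from the hinge).
- door_free_edge (a point): Middle of the door's free edge, on the outer face, 248 mm from the hinge line; axes as door_face.
- bolt (a joint): Travel (m) of the brass bevelled bolt of the sprung latch, inside the door at its free edge: 0 = fully out. It meets the strike on the box's left frame when the door is about 0.08 rad short of shut, is pressed in some 7 mm, and snaps out behind it at about 0.01 rad. A steady push of about 12 N at door_face takes it over.
- capacitor_large: black capacitor can, 72 mm across, 154 mm tall, standing; origin at the centre of its underside. Bystander.
- capacitor_small: black capacitor can, 50 mm across, 124 mm tall, standing; origin at the centre of its underside. Bystander.
- fan_motor: white round fan motor, 104 mm across, 97 mm tall with its shaft up; origin at the centre of its underside. Bystander.
- multimeter: yellow hand multimeter lying flat, 185 x 88 x 42 mm, long along its x; origin at the centre of its underside. Bystander.
- screwdriver: yellow-handled screwdriver, 210 mm long, lying along its x; origin under its middle. Bystander.
- tape_roll: black roll of tape lying flat, 72 mm across, 19 mm high; origin at the centre of its underside. Bystander.
- fan_housing: open white plastic housing with a circuit board in it, 170 x 120 x 55 mm; origin at the centre of its underside. Bystander.

How it is judged:
On the way:
1. the module hangs on the rail, its hook seated behind the lip, with the door still open (x of module_hook in the frame of rail_lip between -0.005 and 0.004 m and z of module_hook in the frame of rail_lip between -0.005 and 0.005 m and angle between the x axis of module_center and the x axis of rail_lip, either way round below 0.08 rad and angle between the z axis of module_center and the z axis of rail_lip, either way round below 0.08 rad and value of joint door above 0.3 rad), for 0.2 s.
At the end, for the whole second after the job is handed in: The module hangs on the rail: its hook point within 4 mm of the top edge of the lip along the plate (5 mm below) and within 5 mm across it, parallel to the box within 0.08 rad, and the door is shut (under 0.02 rad) with the bolt sprung out again (under 2 mm of travel) behind the strike (x of module_hook in the frame of rail_lip between -0.005 and 0.004 m and z of module_hook in the frame of rail_lip between -0.005 and 0.005 m and angle between the x axis of module_center and the x axis of rail_lip, either way round below 0.08 rad and angle between the z axis of module_center and the z axis of rail_lip, either way round below 0.08 rad and value of joint door below 0.02 rad and value of joint bolt below 0.002 m); the robot touches nothing.
It fails at once if the door is slammed (its angle falls faster than 2.5 rad/s) (velocity of joint door below -2.5 rad/s).
It fails at once if a bystander on the bench is moved more than 30 mm (distance of any of capacitor_large, capacitor_small, fan_motor, multimeter, screwdriver, tape_roll, fan_housing from where it was at the start of the episode above 0.03 m).
It fails at once if the contactor or the terminal block is shifted more than 5 mm (distance of any of contactor_front, terminals_front from where it was at the start of the episode above 0.005 m).
It also fails if it takes over 58 s, if anything falls off the work surface, if the arm or the gripper's body presses on something with over 40 N, if the wrist force passes 120 N, or if a joint passes its speed limit or range.

## Working session

There is one attempt and no reset: what is moved stays moved. The work goes in short steps, Python scripts to look and compute and a tool call to move; the robot and the scene stay as the last step left them, time stands still between calls to the robot, and variables do not carry over. Pictures are saved under pics/ and viewed, about 8 in all and at most 12, crops included, and the job is handed in when it is done.

Besides the shell and the picture viewer there is one more tool, called after "Request:" as a command line: name --pt "numbers of a row" for each row, then --argument value for the rest. move_arm: Moves the arm, as the interface text tells. Its arguments: {"type":"object","properties":{"series":{"type":"array"},"grip":{"type":"number"},"force":{"type":"number"}},"required":["series"]}

```bash
mkdir -p pics; ls
python3 - <<'E'
from cell import monitor, imaging
import cv2, numpy as np
s=monitor.observe(); print({k:np.round(v,3).tolist() for k,v in s.items()})
for n in ["scene","top","wrist"]:
    d=imaging.get_image(n); cv2.imwrite(f"pics/{n}0.png",d["color"][:,:,::-1])
    print(n,{k:np.round(v,4).tolist() for k,v in d.items() if k!="color"})
E
```

```text
pics
{'clock': 0.0, 'joints': [1.164, 0.435, 0.025, 1.574, -0.012, 1.134, -0.075], 'dq': [0.0, -0.0, 0.002, 0.001, -0.0, -0.0, -0.001], 'joint_efforts': [-0.001, -66.788, 0.985, -31.446, -0.061, 0.043, 0.0], 'position': [0.187, -0.596, 0.245], 'ee_rot': [-3.104, -0.475, 0.001], 'force': [0.512, -0.753, -0.447], 'ft_torque': [0.013, -0.002, 0.016], 'width': 0.999}
scene {'fx': 565.8016, 'fy': 565.8016, 'cx': 331.4699, 'cy': 243.4907, 'dist_coeffs': [0.0256, 0.0, 0.0, 0.0, 0.0], 'rvec': [1.8756, 1.7088, -0.6092], 'tvec': [-0.0565, -0.2975, 1.7221]}
top {'fx': 578.0869, 'fy': 578.0869, 'cx': 321.7424, 'cy': 242.3556, 'dist_coeffs': [0.0492, 0.0, 0.0, 0.0, 0.0], 'rvec': [2.1165, -2.1712, 0.1877], 'tvec': [-0.0015, 0.5443, 1.4965]}
wrist {'fx': 393.6799, 'fy': 393.6799, 'cx': 318.7647, 'cy': 234.6953, 'dist_coeffs': [-0.0501, 0.0, 0.0, 0.0, 0.0], 'mount': [[0.001, -0.9658, -0.2594, 0.0686], [1.0, 0.001, 0.0001, 0.0], [0.0001, -0.2594, 0.9658, -0.1388], [0.0, 0.0, 0.0, 1.0]]}
```

View pics/top0.png

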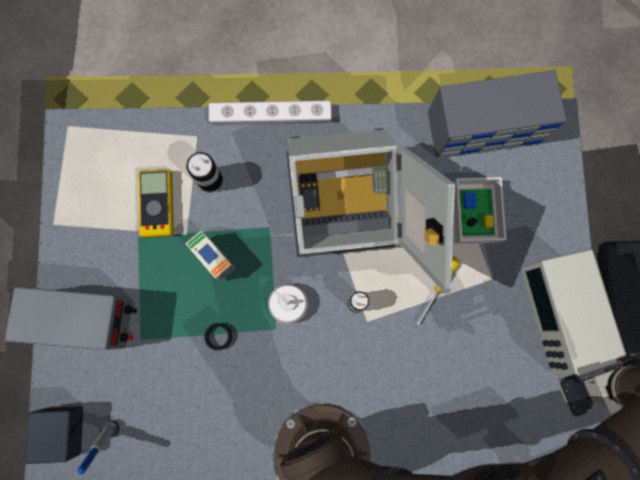

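View pics/scene0.png

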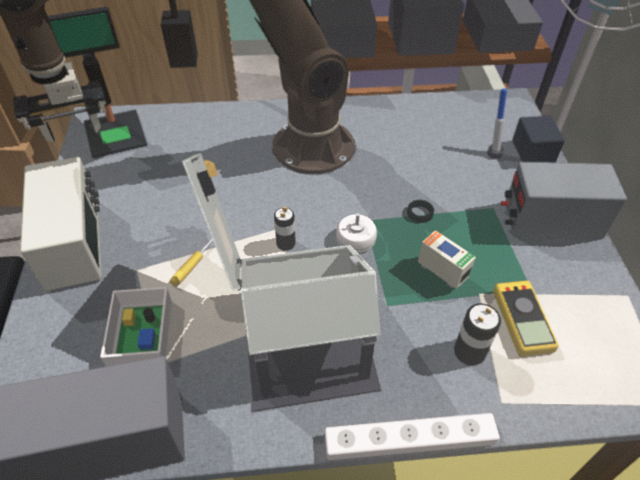

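The top view shows the box at about (290–400, 130–255) with its door open to the right. The module is at about (210, 255), green end up-left, and the fan motor and tape are below it. The scene view shows the same from behind: the box from its back, with the module on the green mat. Next I'll enlarge the box for exact corners and get a first module position.

```bash
cat > h.py <<'E'
import numpy as np, cv2
from scipy.spatial.transform import Rotation as R
from cell import monitor, imaging, outline_of
def cam(d,state=None):
    K=np.array([[d["fx"],0,d["cx"]],[0,d["fy"],d["cy"]],[0,0,1.]]); D=np.array(d["dist_coeffs"],float)
    if "mount" in d:
        T=np.eye(4);T[:3,:3]=R.from_rotvec(state["ee_rot"]).as_matrix();T[:3,3]=state["position"]
        T=np.linalg.inv(T@np.array(d["mount"])); rv=R.from_matrix(T[:3,:3]).as_rotvec(); tv=T[:3,3]
    else: rv=np.array(d["rvec"],float);tv=np.array(d["tvec"],float)
    return K,D,rv,tv
def proj(c,P): return cv2.projectPoints(np.array(P,float).reshape(-1,1,3),c[2],c[3],c[0],c[1])[0].reshape(-1,2)
def onz(c,uv,z):
    n=cv2.undistortPoints(np.array(uv,float).reshape(-1,1,2),c[0],c[1]).reshape(-1,2)
    Rm=cv2.Rodrigues(c[2])[0]; C=-Rm.T@c[3]; d=np.c_[n,np.ones(len(n))]@Rm
    return C+d*((z-C[2])/d[:,2])[:,None]
def boxR(yaw): 
    t=np.radians(38);return R.from_euler('z',yaw).as_matrix()@np.array([[np.cos(t),0,-np.sin(t)],[0,1,0],[np.sin(t),0,np.cos(t)]])
def shot(n,f=None):
    s=monitor.observe(); d=imaging.get_image(n)
    if f: cv2.imwrite(f,d["color"][:,:,::-1])
    return d,cam(d,s)
E
python3 - <<'E'
from h import *
d,c=shot("top")
im=d["color"][:,:,::-1]
cv2.imwrite("pics/box.png",cv2.resize(im[120:265,280:460],None,fx=4,fy=4,interpolation=cv2.INTER_CUBIC))
for n in ["module_center","capacitor_large","fan_motor","capacitor_small","tape_roll","multimeter"]:
    o=outline_of("top",n)
    if o:
        m=o[0]["mask"].astype(np.uint8); r=cv2.minAreaRect(np.argwhere(m)[:,::-1].astype(np.float32)); print(n,o[0]["p"],r, onz(c,[r[0]],.08)[0].round(3))
print(onz(c,[[187,240],[203,231],[230,265],[210,278]],.096).round(3))
for n in ["contactor_front","terminals_front"]:
    o=outline_of("top",n)
    if o: print(n,o[0]["p"],o[0]["rect"])
E
```

```text
module_center 0.9 ((209.59413146972656, 255.27647399902344), (51.304054260253906, 22.01844024658203), 49.398704528808594) [0.512 0.276 0.08 ]
capacitor_large 0.72 ((203.7738494873047, 172.1687774658203), (42.21879577636719, 28.65131950378418), 61.38954162597656) [0.733 0.292 0.08 ]
fan_motor 0.81 ((287.0, 303.0), (39.35479736328125, 37.565940856933594), 63.43495178222656) [0.384 0.078 0.08 ]
capacitor_small 0.81 ((357.6000061035156, 301.70001220703125), (19.677396774291992, 21.0190372467041), 63.43495178222656) [ 0.382 -0.102  0.08 ]
tape_roll 0.67 ((217.5, 336.0), (26.0, 27.0), 90.0) [0.305 0.254 0.08 ]
multimeter 0.78 ((155.5, 203.0), (68.0, 35.0), 90.0) [0.653 0.416 0.08 ]
[[0.55  0.33  0.096]
 [0.573 0.29  0.096]
 [0.483 0.221 0.096]
 [0.451 0.271 0.096]]
contactor_front 0.97 [296.9, 172.5, 25.1, 38.7]
terminals_front 0.65 [189.4, 153.1, 28.8, 39.2]
```

View pics/box.png

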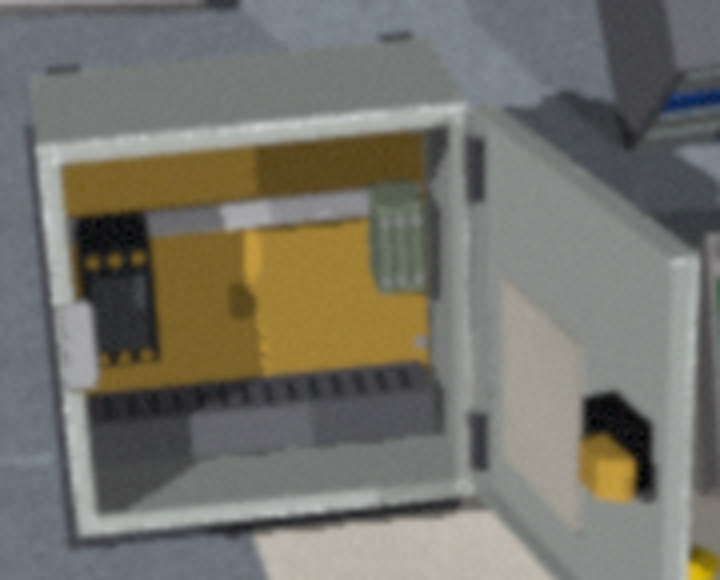

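The enlarged box shows its outer frame corners at about (38,148), (465,105), (470,497) and (80,537). The contactor is left, the terminals right, and the rail runs between them at y≈210. I'll fit the box pose to the corners.

Run:
```python
from h import *
from scipy.optimize import least_squares
d,c=shot("top")
f=lambda a:np.array(a,float)/4+[280,120]-0.375
out=f([[38,148],[465,105],[470,497],[80,537]])
ob=np.array([[.13,.125,0],[.13,-.125,0],[-.13,-.125,0],[-.13,.125,0]])
g=lambda p:(proj(c,p[:3]+ob@boxR(p[3]).T)-out).ravel()
s=least_squares(g,[.62,-.08,.25,.1]); p=s.x; print(p.round(4),s.fun.round(2))
B=boxR(p[3])
q={"lipL":[.04,.113,-.105],"lipR":[.04,-.113,-.105],"contact?":[.04-.008,.09,-.039],"inTL":[.118,.1085,0],"inBR":[-.118,-.1085,0]}
for k,v in q.items(): print(k,((proj(c,[p[:3]+B@v])[0]-[280,120])*4).round(1))
print("lip",p[:3]+B@[.04,0,-.105], "stand z low edge",(p[:3]+B@[-.13,0,0])[2])
np.save("box0.npy",p)
```

```text
[ 0.617  -0.0737  0.1937  0.0789] [-0.23  0.11  0.16  0.27  0.21 -0.23 -0.13 -0.17]
lipL [ 64.9 221.1]
lipR [416.7 186.1]
contact? [107.3 270. ]
inTL [ 66.  163.7]
inBR [443.2 480.7]
lip [ 0.7128835  -0.06611777  0.13556562] stand z low edge 0.11364430211336185
```

The fit is good to about 0.25 px, and the lip lands on the rail in the picture. I'll lift over the door and move to the module.

Request:
move_arm --pt "0 0 4 0 0 0" --pt "0 0 4 0 0 0" --pt "0 0 4 0 0 0" --pt "0 0 4 0 0 0" --pt "0 0 4 0 0 0" --pt "0 0 4 0 0 0" --pt "0 0 1 0 0 0" --grip 1

```text
clock: 1.35
position: [0.1871, -0.597, 0.5007]
ee_rot: [3.099, 0.474, 0.002]
force: [-0.6, 0.7, 1.3]
width: 1.001
```

Request:
move_arm --pt "1.36 3.64 0 0 0 0.7" --pt "1.36 3.64 0 0 0 0.7" --pt "1.36 3.64 0 0 0 0.7" --pt "1.36 3.64 0 0 0 0.7" --pt "1.36 3.64 0 0 0 0.7" --pt "1.36 3.64 0 0 0 0.7" --pt "1.36 3.64 0 0 0 0.7" --pt "1.36 3.64 0 0 0 0.7"

```text
clock: 2.15
position: [0.2959, -0.3035, 0.4954]
ee_rot: [3.078, 0.627, -0.0]
force: [0.6, 0.3, 0.3]
width: 0.998
```

Request:
move_arm --pt "1.36 3.64 0 0 0 0.7" --pt "1.36 3.64 0 0 0 0.7" --pt "1.36 3.64 0 0 0 0.7" --pt "1.36 3.64 0 0 0 0.7" --pt "1.36 3.64 0 0 0 0.7" --pt "1.36 3.64 0 0 0 0.7" --pt "1.36 3.64 0 0 0 0.7" --pt "1.36 3.64 0 0 0 0.7"

```text
clock: 2.95
position: [0.4046, -0.0124, 0.4955]
ee_rot: [3.044, 0.776, 0.0]
force: [0.8, -0.2, 0.4]
width: 0.999
```

Request:
move_arm --pt "1.36 3.64 0 0 0 0.7" --pt "1.36 3.64 0 0 0 0.7" --pt "1.36 3.64 0 0 0 0.7" --pt "1.36 3.64 0 0 0 0.7" --pt "1.36 3.64 -3 0 0 0.7" --pt "1.36 3.64 -4 0 0 0.7" --pt "1.36 3.64 -4 0 0 0.7" --pt "0 0 -4 0 0 0"

```text
clock: 3.75
position: [0.4965, 0.238, 0.352]
ee_rot: [-3.002, -0.913, -0.0]
force: [0.8, 0.7, 0.1]
width: 1.0
```

Run:
```python
from h import *
d,c=shot("wrist","pics/w1.png")
print(monitor.observe()["position"])
Rm=R.from_euler('z',np.radians(34)).as_matrix(); ctr=np.array([.514,.278,.048])
P=[[.06,.027,.048],[.06,-.027,.048],[-.06,-.027,.048],[-.06,.027,.048]]
print(proj(c,ctr+np.array(P)@Rm.T).round(1))
```

```text
[0.4941933  0.23366829 0.34506663]
[[267.   99.6]
 [323.4  99.4]
 [323.3 221.6]
 [270.9 221.7]]
```

View pics/w1.png

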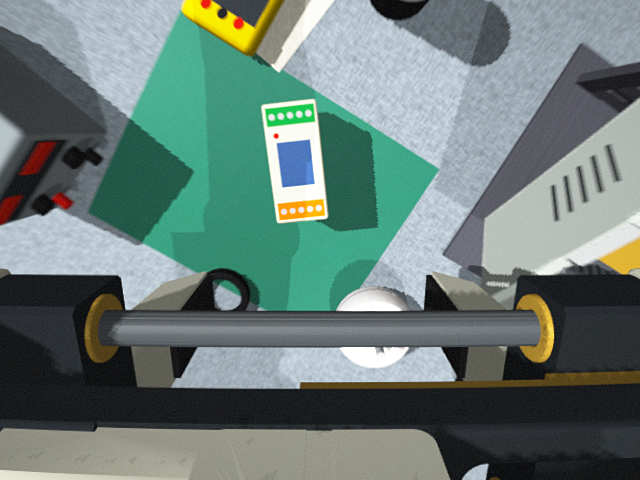

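The wrist view shows the module's front with corners (262,105), (315,99), (327,219) and (277,223). It is turned slightly from my estimate.

Run:
```python
from h import *
from scipy.optimize import least_squares
d,c=shot("wrist")
s=monitor.observe()
uv=np.array([[262,105],[315,99],[327,219],[277,223.]])
P=np.array([[.06,.027,.048],[.06,-.027,.048],[-.06,-.027,.048],[-.06,.027,.048]])
g=lambda p:(proj(c,np.r_[p[:2],.048]+P@R.from_euler('z',p[2]).as_matrix().T)-uv).ravel()
r=least_squares(g,[.514,.278,.6]);p=r.x
print(p,np.degrees(p[2]),r.fun.round(1))
T=R.from_rotvec(s["ee_rot"]).as_matrix(); print("tool x yaw",np.degrees(np.arctan2(T[1,0],T[0,0])),s["position"],T[:,2])
print("delta cm",(p[:2]-s["position"][:2])*100)
```

```text
[0.50887637 0.27191789 0.6884156 ] 39.44330836784195 [-2.3 -2.   1.9 -2.1  1.7  2.  -1.3  3. ]
tool x yaw 33.622523031512 [0.49468174 0.2321163  0.34846141] [-0.00891673 -0.00440446 -0.99995055]
delta cm [1.41946308 3.9801599 ]
```

Request:
move_arm --pt "0.4 1 -1 0 0 1.5" --pt "0.4 1 -1 0 0 1.5" --pt "0.4 1 -1 0 0 1.5" --pt "0.2 1 -2 0 0 1.3" --pt "0 0 -2 0 0 0" --pt "0 0 0 0 0 0" --pt "0 0 0 0 0 0"

```text
clock: 4.55
position: [0.5112, 0.2736, 0.2846]
ee_rot: [-2.958, -1.057, -0.0]
force: [0.2, 0.7, 1.0]
width: 0.995
```

Run:
```python
from h import *
for i in range(3):
    d,c=shot("wrist",f"pics/w2.png"); s=monitor.observe(); print(s["position"])
o=outline_of("wrist","module_center")[0]; m=o["mask"].astype(np.uint8)
r=cv2.minAreaRect(np.argwhere(m)[:,::-1].astype(np.float32)); print(o["p"],r)
b=cv2.boxPoints(r);print(b.round(1))
w=onz(c,b,.096);print(w.round(4),w.mean(0))
e=sorted([w[1]-w[0],w[2]-w[1]],key=np.linalg.norm);print([np.linalg.norm(x) for x in e],np.degrees(np.arctan2(e[1][1],e[1][0])))
T=R.from_rotvec(s["ee_rot"]).as_matrix(); print("tool x yaw",np.degrees(np.arctan2(T[1,0],T[0,0])),T[:,2])
print("delta cm",(w.mean(0)-s["position"])*100)
```

```text
[0.51145316 0.27375261 0.28517563]
[0.511511   0.27375783 0.28537349]
[0.51147386 0.27368684 0.28539093]
0.74 ((316.0511169433594, 203.71995544433594), (139.0289764404297, 66.39463806152344), 88.0079116821289)
[[280.5 135.4]
 [346.8 133.1]
 [351.6 272. ]
 [285.3 274.3]]
[[0.5414 0.3388 0.096 ]
 [0.5769 0.2983 0.096 ]
 [0.4886 0.2176 0.096 ]
 [0.4496 0.2617 0.096 ]] [0.51410681 0.27912297 0.096     ]
[np.float64(0.053849786365639425), np.float64(0.11963142567870408)] -137.57248085873238
tool x yaw 39.29498027921139 [ 1.87005387e-03  9.67267574e-04 -9.99997784e-01]
delta cm [  0.26329449   0.54361252 -18.93909316]
```

Request:
move_arm --pt "0.26 0.54 -3 0 0 3.1" --pt "0 0 -4 0 0 0" --pt "0 0 -4 0 0 0" --pt "0 0 -4 0 0 0" --pt "0 0 -3 0 0 0" --pt "0 0 -2 0 0 0" --pt "0 0 -0.5 0 0 0" --pt "0 0 0 0 0 0"

```text
clock: 5.55
position: [0.5138, 0.2788, 0.0792]
ee_rot: [2.929, 1.136, -0.0]
force: [0.1, -0.2, -0.1]
width: 1.0
```

Request:
move_arm --pt "0 0 0 0 0 0" --pt "0 0 0 0 0 0" --pt "0 0 0 0 0 0" --pt "0 0 0 0 0 0" --pt "0 0 0 0 0 0" --pt "0 0 0 0 0 0" --grip 0 --force 40

```text
clock: 6.15
position: [0.5136, 0.2787, 0.0793]
ee_rot: [2.929, 1.136, 0.001]
force: [-0.4, -1.7, 3.1]
width: 0.589
```

```bash
cat > plan.py <<'E'
from h import *
def rel(pos,Rt,s=None):
    s=s or monitor.observe(); T=R.from_rotvec(s["ee_rot"]).as_matrix()
    rv=np.degrees(R.from_matrix(Rt@T.T).as_rotvec()); return (pos-s["position"])*100, rv
E
python3 - <<'E'
from plan import *
p=np.load("box0.npy");B=boxR(p[3]); lip=p[:3]+B@[.04,0,-.105]
Rt=B@np.diag([1,-1,-1])
pre=lip+B@[-.04+.018,-.008,.0673+.0025+.17]
print(pre,*rel(pre,Rt))
E
```

```text
[ 0.54905501 -0.08709252  0.31098605] [  3.54239684 -36.58309169  23.16866769] [ 15.39872006 -35.46242525 -36.45514696]
```

Request:
move_arm --pt "0 0 1 0 0 0" --pt "0 0 3 0 0 0" --pt "0 0 4 0 0 0" --pt "0 0 4 0 0 0" --pt "0 0 4 0 0 0" --pt "0 0 4 0 0 0" --pt "0 0 3.2 0 0 0" --pt "0.3 -3.05 0 1.28 -2.96 -3.04"

```text
clock: 6.95
position: [0.5167, 0.254, 0.316]
ee_rot: [-2.946, -1.063, -0.099]
force: [1.3, -0.8, -4.4]
width: 0.591
```

Request:
move_arm --pt "0.3 -3.05 0 1.28 -2.96 -3.04" --pt "0.3 -3.05 0 1.28 -2.96 -3.04" --pt "0.3 -3.05 0 1.28 -2.96 -3.04" --pt "0.3 -3.05 0 1.28 -2.96 -3.04" --pt "0.3 -3.05 0 1.28 -2.96 -3.04" --pt "0.3 -3.05 0 1.28 -2.96 -3.04" --pt "0.3 -3.05 0 1.28 -2.96 -3.04" --pt "0.3 -3.05 0 1.28 -2.96 -3.04"

```text
clock: 7.75
position: [0.5393, 0.003, 0.3107]
ee_rot: [-3.002, -0.378, -0.775]
force: [-0.4, 0.2, -4.8]
width: 0.589
```

Request:
move_arm --pt "0.3 -3.05 0 1.28 -2.96 -3.04" --pt "0.3 -3.05 0 1.28 -2.96 -3.04" --pt "0.3 -3.05 0 1.28 -2.96 -3.04" --pt "0 0 0 0 0 0" --pt "0 0 0 0 0 0" --pt "0 0 0 0 0 0"

```text
clock: 8.35
position: [0.5492, -0.086, 0.3109]
ee_rot: [-2.945, -0.119, -1.012]
force: [0.8, -0.6, -5.2]
width: 0.588
```

Run:
```python
from plan import *
p=np.load("box0.npy");B=boxR(p[3]); lip=p[:3]+B@[.04,0,-.105]
Rt=B@np.diag([1,-1,-1])
pre=lip+B@[-.04+.018,-.008,.0673+.0025+.17]
print(*rel(pre,Rt))
d,c=shot("wrist","pics/w3.png")
ob=np.array([[.118,.1085,0],[.118,-.1085,0],[-.118,-.1085,0],[-.118,.1085,0],[.13,.125,0],[.13,-.125,0],[.04,.067,-.105],[.04,-.083,-.105],[.04,.067,-.039]])
print(proj(c,p[:3]+ob@B.T).round(1))
```

```text
[-0.01433338 -0.11258017  0.01348401] [ 0.03900897 -0.0544924  -0.10491684]
[[145.2  81.6]
 [472.7  82.1]
 [442.6 389.8]
 [177.5 388.8]
 [119.1  62.9]
 [499.   63.4]
 [242.3 179.2]
 [398.  179.6]
 [226.7 189.4]]
```

View pics/w3.png

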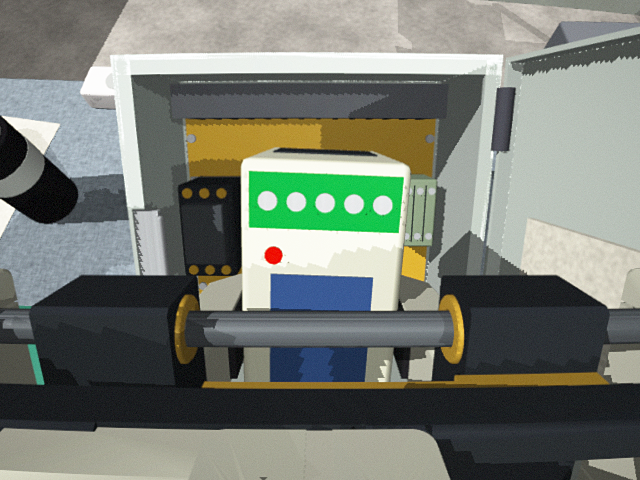

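The wrist view shows the frame's outer corners near (112,55) and (502,55), slightly wider than predicted, so the box is a few mm closer. I'll enlarge it for a joint fit.

```bash
python3 -c "
import cv2;im=cv2.imread('pics/w3.png');cv2.imwrite('pics/w3c.png',cv2.resize(im[40:300,100:520],(798,494),interpolation=cv2.INTER_CUBIC))"
```

```text
(no output)
```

View pics/w3c.png

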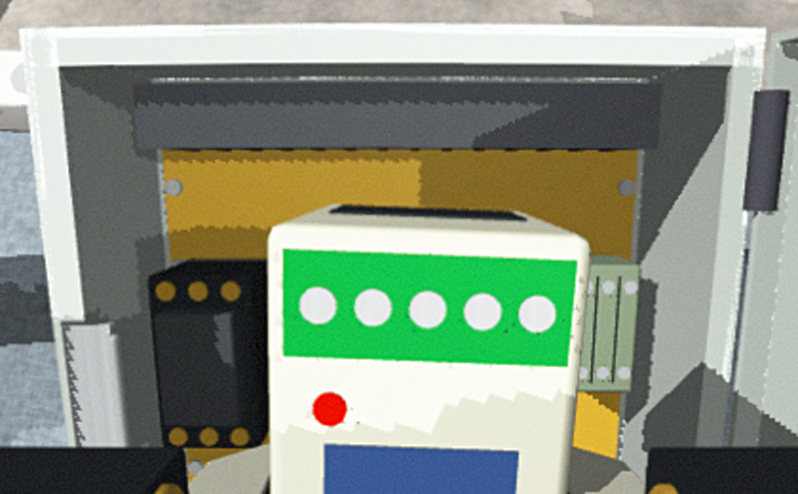

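The crop puts the outer corners at about (110.5,55.3) and (502.6,54.2), the duct's lower front edge at row ~119, the contactor at left and the terminals at right. The gap is clear.

Run:
```python
from plan import *
from scipy.optimize import least_squares
ct=cam(imaging.get_image("top")); d,cw=shot("wrist")
out=np.array([[38,148],[465,105],[470,497],[80,537.]])/4+[280,120]-0.375
ob=np.array([[.13,.125,0],[.13,-.125,0],[-.13,-.125,0],[-.13,.125,0]])
w=np.array([[110.5,55.3],[502.6,54.2]])
du=np.array([[.093,.07,-.071],[.093,-.07,-.071]])
def g(p,a=1,b=1,e=1):
    B=boxR(p[3]); W=lambda q:p[:3]+q@B.T
    return np.r_[a*(proj(ct,W(ob))-out).ravel(), b*(proj(cw,W(ob[:2]))-w).ravel()/2, e*(proj(cw,W(du))[:,1]-118.9)/2]
for a,b,e in [(1,1,1),(1,1,0),(1,0,1),(.3,1,1)]:
    r=least_squares(lambda p:g(p,a,b,e),[.617,-.074,.194,.079]); print(r.x.round(4),g(r.x)[:8].round(2),(g(r.x)[8:]*2).round(1))
    B=boxR(r.x[3]); print((B.T@(r.x[:3]-np.load("box0.npy")[:3])*1000).round(1))
```

```text
[ 0.615  -0.0729  0.2025  0.0821] [-0.87 -0.02  0.22 -0.26  0.52 -0.14 -0.38  0.29] [ 0.   0.7  0.5  1.4 -1.2 -1.2]
[3.9 1.  8.1]
[ 0.6152 -0.0728  0.2027  0.082 ] [-0.89 -0.17  0.22 -0.41  0.51 -0.27 -0.4   0.17] [-0.1  0.1  0.6  0.8 -1.6 -1.7]
[4.2 1.  8.2]
[ 0.6157 -0.0733  0.1998  0.0793] [-0.52 -0.13  0.38 -0.07  0.44 -0.13 -0.31  0.02] [ 3.5  2.7 -0.1  4.3  0.1  0.4]
[2.8 0.5 5.6]
[ 0.615  -0.0729  0.2025  0.0837] [-0.92  0.06  0.16 -0.35  0.59 -0.24 -0.3   0.35] [-0.3  0.8  0.3  1.1 -1.1 -1.4]
[3.9 1.  8.2]
```

Run:
```python
from plan import *
p=np.array([.615,-.0729,.2025,.0825]); np.save("box1.npy",p); B=boxR(p[3]); lip=p[:3]+B@[.04,0,-.105]; Rt=B@np.diag([1,-1,-1])
ct=cam(imaging.get_image("top"))
def onbox(c,uv,z):
    n=cv2.undistortPoints(np.array([[uv]],float),c[0],c[1])[0,0]; Rm=cv2.Rodrigues(c[2])[0]
    C=B.T@(-Rm.T@c[3]-lip); d=B.T@(Rm.T@[n[0],n[1],1]); return C+d*(z-C[2])/d[2]
f=lambda u,v:(u/4+280-.375,v/4+120-.375)
for n,u,v,z in [("conR",157,290,.066),("conL",85,290,.066),("terL",370,250,.036),("terL base",370,200,.036),("terR",425,290,.036),("railtopL",160,212,0),("railtopR",365,193,0)]: print(n,(onbox(ct,f(u,v),z)*1000).round(1))
for dz in (.17,.04): print(dz,*rel(lip+B@[-.04+.02,-.008,.0673+dz],Rt))
print("box z axis",B[:,2],"x",B[:,0])
```

```text
conR [-23.6  60.6  66. ]
conL [-18.6 104.6  66. ]
terL [-24.7 -75.8  36. ]
terL base [  8.7 -77.   36. ]
terR [ -56.  -109.8   36. ]
railtopL [ 0.5 52.   0. ]
railtopR [ -1. -79.   0.]
0.17 [ 0.05125151 -0.00782153  0.79230885] [0.04939278 0.01390586 0.1189364 ]
0.04 [ 8.02762888  0.65172663 -9.45183095] [0.04939278 0.01390586 0.1189364 ]
box z axis [-0.61356749 -0.05073447  0.78801075] x [0.78533058 0.06493717 0.61566148]
```

The rail's top edge comes out at x≈0 with the new pose, and the gap runs from y −76 to +61 mm, so its centre is at −8. I'll go in along the box normal.

Request:
move_arm --pt "0 0 0.8 0 0 0" --pt "1.2 0.1 -1.5 0 0 0" --pt "1.6 0.13 -2.05 0 0 0" --pt "1.6 0.13 -2.05 0 0 0" --pt "1.6 0.13 -2.05 0 0 0" --pt "1.2 0.1 -1.6 0 0 0" --pt "0.8 0.06 -1 0 0 0" --pt "0 0 0 0 0 0"

```text
clock: 9.35
position: [0.6267, -0.0813, 0.2214]
ee_rot: [-2.948, -0.119, -1.004]
force: [-0.2, -0.2, -5.0]
width: 0.589
```

```bash
cat > where.py <<'E'
from plan import *
p=np.load("box1.npy"); B=boxR(p[3]); lip=p[:3]+B@[.04,0,-.105]; Rt=B@np.diag([1,-1,-1])
s=monitor.observe(); T=R.from_rotvec(s["ee_rot"]).as_matrix()
h=B.T@(s["position"]+T@[.04,0,.0673]-lip)
print("hook in lip mm",(h*1000).round(1),"err rot deg",np.degrees(R.from_matrix(Rt.T@T).as_rotvec()).round(2),"F box",(B.T@s["force"]).round(1),"M",np.round(s["ft_torque"],2),"t",s["clock"],"w",s["width"])
E
python3 where.py
```

```text
hook in lip mm [19.8 -9.5 45.6] err rot deg [-0.11 -0.4   0.06] F box [-3.2 -0.2 -3.8] M [-0.07  1.38  0.04] t 9.35 w 0.588538251370911
```

Request:
move_arm --pt "0.55 0.05 -0.71 0 0 0" --pt "0.55 0.05 -0.71 0 0 0" --pt "0.55 0.05 -0.71 0 0 0" --pt "0.55 0.05 -0.71 0 0 0" --pt "0 0 0 0 0 0"

```text
clock: 9.85
position: [0.6453, -0.0804, 0.1959]
ee_rot: [-2.95, -0.116, -1.001]
force: [0.1, -0.3, -5.5]
width: 0.592
```

Request:
move_arm --pt "0.09 0.01 -0.12 0 0 0" --pt "0.09 0.01 -0.12 0 0 0" --pt "0.09 0.01 -0.12 0 0 0" --pt "0 0 0 0 0 0"

```text
clock: 10.25
position: [0.6478, -0.0796, 0.1924]
ee_rot: [-2.95, -0.118, -1.002]
force: [0.3, 0.3, -5.5]
width: 0.589
```

```bash
python3 where.py
```

```text
hook in lip mm [18.5 -9.6  9.7] err rot deg [-0.16 -0.49  0.11] F box [-3.2  0.3 -4.5] M [-0.09  1.45 -0.03] t 10.25 w 0.5891316921263017
```

Request:
move_arm --pt "0.12 0.01 -0.16 0 0 0" --pt "0.12 0.01 -0.16 0 0 0" --pt "0.12 0.01 -0.16 0 0 0" --pt "0 0 0 0 0 0" --pt "0 0 0 0 0 0"

```text
clock: 10.75
position: [0.6513, -0.0791, 0.1873]
ee_rot: [-2.949, -0.118, -1.001]
force: [-0.8, -0.2, -4.6]
width: 0.591
```

```bash
python3 where.py
```

```text
hook in lip mm [18.2 -9.4  3.4] err rot deg [-0.14 -0.51  0.1 ] F box [-3.4 -0.1 -3.1] M [-0.11  1.35  0.01] t 10.75 w 0.59117771724587
```

Request:
move_arm --pt "0.09 0.01 -0.12 0 0 0" --pt "0.09 0.01 -0.12 0 0 0" --pt "0 0 0 0 0 0" --pt "0 0 0 0 0 0"

```text
clock: 11.15
position: [0.6531, -0.079, 0.185]
ee_rot: [-2.949, -0.118, -1.001]
force: [-0.8, 0.6, -5.1]
width: 0.592
```

```bash
python3 where.py
```

```text
hook in lip mm [18.2 -9.5  0.5] err rot deg [-0.15 -0.5   0.11] F box [-3.7  0.6 -3.5] M [-0.02  1.39  0.02] t 11.15 w 0.591971101170628
```

Request:
move_arm --pt "0.09 0.01 -0.12 0 0 0" --pt "0.06 0 -0.08 0 0 0" --pt "0 0 0 0 0 0" --pt "0 0 0 0 0 0"

```text
clock: 11.55
position: [0.6537, -0.0791, 0.1834]
ee_rot: [-2.951, -0.118, -1.001]
force: [-17.5, -0.9, 10.1]
width: 0.587
```

```bash
python3 where.py
```

```text
hook in lip mm [17.6 -9.7 -1.2] err rot deg [-0.21 -0.52  0.09] F box [-7.6  0.6 18.8] M [0.06 1.96 0.04] t 11.55 w 0.5866951935779177
```

The hook's finger touched the plate at estimated z = −1.2 mm, which agrees with the estimate. I'll back off 3 mm and lower behind the lip.

Request:
move_arm --pt "-0.18 -0.02 0.24 0 0 0" --pt "0 0 0 0 0 0" --pt "-0.24 -0.02 -0.19 0 0 0" --pt "-0.24 -0.02 -0.19 0 0 0" --pt "-0.24 -0.02 -0.19 0 0 0" --pt "-0.2 -0.02 -0.16 0 0 0" --pt "0 0 0 0 0 0" --pt "0 0 0 0 0 0"

```text
clock: 12.35
position: [0.6439, -0.08, 0.1786]
ee_rot: [-2.949, -0.117, -1.0]
force: [-0.1, -0.2, -4.2]
width: 0.588
```

```bash
python3 where.py
```

```text
hook in lip mm [ 6.9 -9.7  1.1] err rot deg [-0.13 -0.53  0.15] F box [-2.7 -0.2 -3.2] M [-0.14  1.42 -0.01] t 12.35 w 0.5878527475748317
```

Request:
move_arm --pt "-0.16 -0.01 -0.12 0 0 0" --pt "-0.16 -0.01 -0.12 0 0 0" --pt "-0.08 -0.01 -0.06 0 0 0" --pt "0 0 0 0 0 0" --pt "0 0 0 0 0 0"

```text
clock: 12.85
position: [0.6403, -0.0809, 0.1772]
ee_rot: [-2.95, -0.118, -0.996]
force: [0.2, 0.3, -4.2]
width: 0.592
```

```bash
python3 where.py
```

```text
hook in lip mm [  2.9 -10.2   2.1] err rot deg [-0.08 -0.71  0.11] F box [-2.4  0.3 -3.4] M [-0.08  1.37 -0.  ] t 12.85 w 0.5923341973538231
```

Request:
move_arm --pt "-0.09 -0.01 -0.13 0 0 0" --pt "-0.09 -0.01 -0.13 0 0 0" --pt "0 0 0 0 0 0" --pt "0 0 0 0 0 0"

```text
clock: 13.25
position: [0.6391, -0.0813, 0.176]
ee_rot: [-2.95, -0.12, -0.993]
force: [1.6, 0.3, -4.1]
width: 0.587
```

```bash
python3 where.py
```

```text
hook in lip mm [  1.1 -10.5   1.9] err rot deg [-0.02 -0.8   0.08] F box [-1.3  0.2 -4.2] M [-0.04  1.1   0.05] t 13.25 w 0.5868327738534979
```

Request:
move_arm --pt "-0.1 -0.01 -0.2 0 0 0" --pt "0 0 0 0 0 0" --pt "0 0 0 0 0 0"

```text
clock: 13.55
position: [0.6389, -0.0815, 0.1754]
ee_rot: [-2.95, -0.121, -0.992]
force: [2.6, 0.7, -1.6]
width: 0.589
```

```bash
python3 where.py
```

```text
hook in lip mm [  0.5 -10.6   1.6] err rot deg [ 0.03 -0.84  0.06] F box [ 1.2  0.5 -2.9] M [0.04 0.08 0.13] t 13.55 w 0.5889762372335511
```

Request:
move_arm --pt "0.04 0 -0.13 0 0 0" --pt "0.04 0 -0.13 0 0 0" --pt "0 0 0 0 0 0" --pt "0 0 0 0 0 0"

```text
clock: 13.95
position: [0.64, -0.0819, 0.1735]
ee_rot: [-2.95, -0.121, -0.989]
force: [6.0, 1.1, 0.2]
width: 0.587
```

```bash
python3 where.py
```

```text
hook in lip mm [  0.1 -11.   -0.6] err rot deg [ 0.06 -0.94  0.06] F box [ 4.9  0.6 -3.6] M [ 0.11 -0.83  0.22] t 13.95 w 0.5870561661673027
```

Seated: about 8 N of support along x, with x≈0 and z≈−0.6. I'll release and back out.

Request:
move_arm --pt "0 0 0 0 0 0" --pt "0 0 0 0 0 0" --pt "0 0 0 0 0 0" --pt "0 0 0 0 0 0" --grip 0.74

```text
clock: 14.35
position: [0.6388, -0.0823, 0.1725]
ee_rot: [-2.952, -0.12, -0.986]
force: [0.6, 0.4, 0.2]
width: 0.735
```

Request:
move_arm --pt "-0.31 -0.03 0.39 0 0 0" --pt "-0.92 -0.08 1.18 0 0 0" --pt "-1.8 -0.15 2.4 0 0 0" --pt "-2.1 -0.2 2.8 0 0 0" --pt "-2.1 -0.2 2.8 0 0 0" --pt "-2.1 -0.2 2.8 0 0 0" --pt "-2.1 -0.2 2.8 0 0 0" --pt "0 0 0 0 0 0"

```text
clock: 15.15
position: [0.5544, -0.0957, 0.2812]
ee_rot: [-2.963, -0.107, -0.977]
force: [0.4, -1.6, -0.2]
width: 0.746
```

```bash
python3 - <<'E'
from where import *
d,c=shot("wrist","pics/w4.png")
M=lip+B@[-.04,-.0105,.036]
P=np.array([[.06,.027,.048],[.06,-.027,.048],[-.06,-.027,.048],[-.06,.027,.048]])
print("pred wrist",proj(c,M+P@B.T).round(1))
d,c=shot("top","pics/t4.png")
h=B@[0,0,0]+p[:3]+B@[0,-.125,0]
for a in (1.5,1.6,1.7,1.8):
    u=lambda r,x,t:h+B@[x,r*np.cos(a)-t*np.sin(a),r*np.sin(a)+t*np.cos(a)]
    print(a,proj(c,[u(.248,.128,.015),u(.248,-.128,.015),u(.248,0,.015)]).round(1).tolist(),u(.205,0,.018).round(3))
E
python3 -c "
import cv2,numpy as np;a=cv2.imread('pics/w4.png');b=cv2.imread('pics/t4.png')
b=cv2.resize(b[120:310,280:470],(480,480),interpolation=cv2.INTER_CUBIC);a=cv2.resize(a[:,100:540],None,fx=.73,fy=.73);o=np.zeros((480,800,3),np.uint8);o[:a.shape[0],:a.shape[1]]=a[:,:320];o[:,320:]=b;cv2.imwrite('pics/c4.png',o)"
```

```text
hook in lip mm [ -2.4 -18.6 137.1] err rot deg [-0.49 -1.49  0.41] F box [ 0.  -1.6 -0.3] M [-0.06  0.69  0.02] t 15.15 w 0.7458195783552052
pred wrist [[263.  137.8]
 [347.2 137.2]
 [344.9 306.8]
 [270.7 307.5]]
1.5 [[419.0, 189.3], [418.6, 298.5], [418.8, 246.8]] [ 0.499 -0.211  0.365]
1.6 [[431.6, 187.8], [430.0, 297.0], [430.7, 245.3]] [ 0.502 -0.232  0.364]
1.7 [[443.7, 185.8], [440.9, 294.9], [442.2, 243.2]] [ 0.506 -0.252  0.361]
1.8 [[455.2, 183.3], [451.3, 292.2], [453.1, 240.6]] [ 0.511 -0.271  0.357]Traceback (most recent call last):
  File "<string>", line 3, in <module>
    b=cv2.resize(b[120:310,280:470],(480,480),interpolation=cv2.INTER_CUBIC);a=cv2.resize(a[:,100:540],None,fx=.73,fy=.73);o=np.zeros((480,800,3),np.uint8);o[:a.shape[0],:a.shape[1]]=a[:,:320];o[:,320:]=b;cv2.imwrite('pics/c4.png',o)
                                                                                                                                                            ~^^^^^^^^^^^^^^^^^^^^^^^^^
ValueError: could not broadcast input array from shape (350,320,3) into shape (350,321,3)
```

```bash
python3 -c "
import cv2,numpy as np;a=cv2.imread('pics/w4.png');b=cv2.imread('pics/t4.png')
b=cv2.resize(b[120:310,280:440],(400,475),interpolation=cv2.INTER_CUBIC);a=a[60:470,130:530];o=np.zeros((475,800,3),np.uint8);o[:410,:400]=a;o[:,400:]=b;cv2.imwrite('pics/c4.png',o)"
```

```text
(no output)
```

View pics/c4.png

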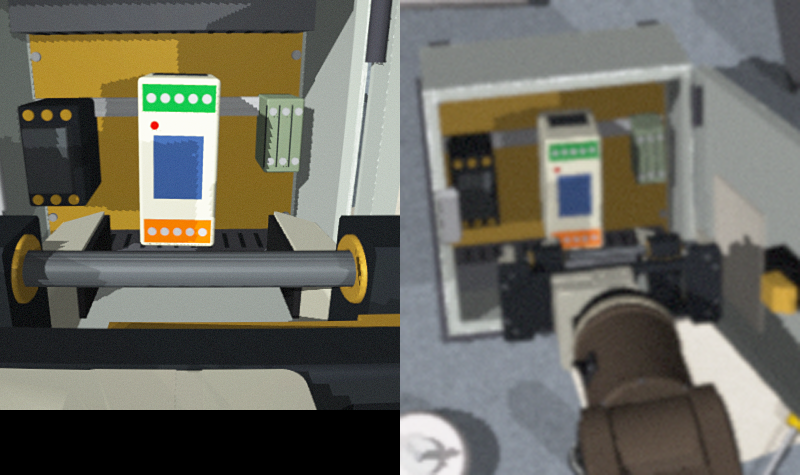

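The module hangs in the gap, with the rail running behind its top, parallel to the box, and nothing else has shifted. The front corners match the prediction within a few px. Next I'll plan the door push, with the fingertips following the arc of the paddle.

```bash
cat > door.py <<'E'
from plan import *
p=np.load("box1.npy"); B=boxR(p[3]); h=p[:3]+B@[0,-.125,0]
def pose(a,phi,off=0,r=.210):
    n=lambda q:B@[0,-np.sin(q),np.cos(q)]; t=lambda q:B@[0,np.cos(q),np.sin(q)]
    tip=h+r*t(a)+(.018+off)*n(a)
    return tip+.019*n(phi), np.c_[B[:,0],-t(phi),-n(phi)]
def rows(targets,s=None):
    s=s or monitor.observe(); P=np.array(s["position"]);T=R.from_rotvec(s["ee_rot"]).as_matrix()
    for q,Rt in targets:
        print([*((q-P)*100).round(2).tolist(),*np.degrees(R.from_matrix(Rt@T.T).as_rotvec()).round(2).tolist()]); P,T=q,Rt
E
python3 - <<'E'
from door import *
s=monitor.observe();print(np.round(s["joints"],2))
T=R.from_rotvec(s["ee_rot"]).as_matrix()
q,Rt=pose(1.75,.9,.06); print(q)
rows([(np.array([.43,-.10,.52]),T),(np.array([.40,-.42,.52]),Rt),(q,Rt)])
E
```

```text
[ 1.29  0.23 -1.25  2.13  0.36  0.32 -1.69]
[ 0.51043484 -0.33647911  0.36368322]
[-12.48, -0.39, 23.99, 0.0, 0.0, 0.0]
[-3.0, -32.0, 0.0, 41.23, 1.81, 31.8]
[11.04, 8.35, -15.63, 0.0, 0.0, 0.0]
```

Request:
move_arm --pt "-1.56 -0.05 3 0 0 0" --pt "-1.56 -0.05 3 0 0 0" --pt "-1.56 -0.05 3 0 0 0" --pt "-1.56 -0.05 3 0 0 0" --pt "-1.56 -0.05 3 0 0 0" --pt "-1.56 -0.05 3 0 0 0" --pt "-1.56 -0.05 3 0 0 0" --pt "-1.56 -0.05 3 0 0 0" --grip 0

```text
clock: 16.05
position: [0.4433, -0.1106, 0.462]
ee_rot: [-3.0, -0.079, -0.921]
force: [0.6, -0.5, -0.1]
width: 0.093
```

Run:
```python
from door import *
s=monitor.observe();print(np.round(s["joints"],2),s["position"])
q,Rt=pose(1.75,.9,.06)
rows([(np.array([.40,-.42,.52]),Rt),(q,Rt)])
```

```text
[ 1.5  -0.35 -0.79  1.93 -0.72  1.07 -0.61] [ 0.44325503 -0.1106282   0.46200938]
[-4.33, -30.94, 5.8, 42.61, -0.66, 32.24]
[11.04, 8.35, -15.63, 0.0, 0.0, 0.0]
```

Request:
move_arm --pt "-1 -2 2 2 0 1.5" --pt "-1 -3 2 4 0 3" --pt "-0.5 -4 1.8 5 0 4" --pt "-0.5 -4 0 5 0 4" --pt "-0.4 -4 0 5 0 4" --pt "-0.3 -4 0 5 0 4" --pt "0 0 0 0 0 0"

```text
clock: 16.75
position: [0.406, -0.3324, 0.5072]
ee_rot: [-2.445, -0.316, -0.763]
force: [-0.5, -1.5, -1.8]
width: 0.004
```

Run:
```python
from door import *
s=monitor.observe();print(np.round(s["joints"],2),s["position"],s["force"])
q,Rt=pose(1.75,.9,.06)
rows([(np.array([.40,-.42,.50]),Rt),(q,Rt)])
```

```text
[ 1.46  0.36 -0.6   1.37 -0.6   1.64 -0.43] [ 0.40604283 -0.33235702  0.50717664] [-0.52932745 -1.54052687 -1.75771013]
[-0.6, -8.76, -0.72, 15.39, -1.2, 12.09]
[11.04, 8.35, -13.63, 0.0, 0.0, 0.0]
```

Request:
move_arm --pt "0 -3 0 5 -0.4 4" --pt "0 -3 0 5 -0.4 4" --pt "-0.3 -2.8 -0.5 5.2 -0.4 4" --pt "0 0 0 0 0 0" --pt "2 0 -3 0 0 0" --pt "3 0 -3.5 0 0 0" --pt "3 0 -3.5 0 0 0" --pt "0 0 0 0 0 0"

```text
clock: 17.55
position: [0.4878, -0.4055, 0.4061]
ee_rot: [-2.124, -0.46, -0.693]
force: [0.5, -0.1, -0.6]
width: 0.003
```

Run:
```python
from door import *
s=monitor.observe();print(np.round(s["joints"],2),s["position"],s["force"])
q,Rt=pose(1.75,.9,.06)
rows([(q,Rt)])
shot("top","pics/t5.png")
im=cv2.imread("pics/t5.png");cv2.imwrite("pics/t5c.png",cv2.resize(im[120:380,280:560],(700,650)[:2],interpolation=cv2.INTER_CUBIC)[:600])
```

```text
[ 1.28  0.8  -0.61  1.06 -0.55  1.8  -0.43] [ 0.48779637 -0.40549734  0.40614782] [ 0.45778659 -0.1185094  -0.58647614]
[2.26, 6.9, -4.25, 0.84, 0.44, -0.43]
```

View pics/t5c.png

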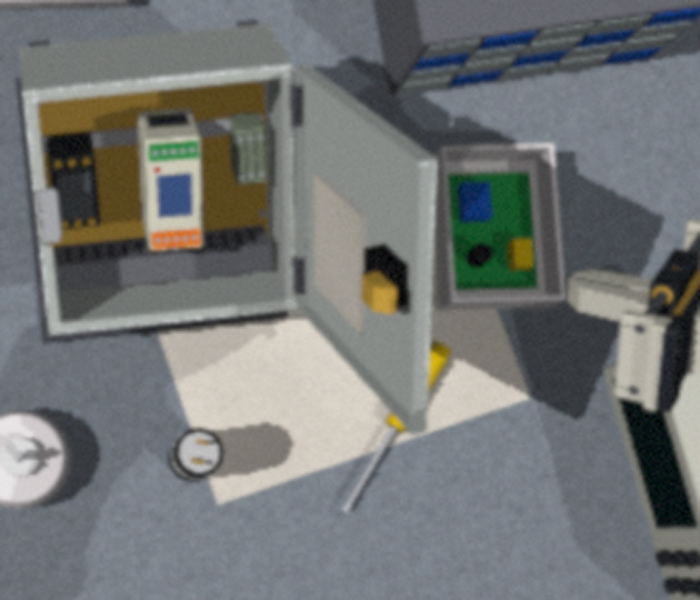

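The top view shows the module hanging in the gap and the door at about 1.79 rad, with its free edge from (454,184) to (450,290). The gripper is clear on its outer side. I'll generate the arc.

Run:
```python
from door import *
s=monitor.observe()
print("approach"); rows([pose(1.79,.9,.02)])
A=np.arange(1.79,.2,-.1)
L=[pose(1.79,.9,.02)]+[pose(a,.9*a/1.79,-.003) for a in A]
P,T=L[0]
rows(L[1:],{"position":P,"ee_rot":R.from_matrix(T).as_rotvec()})
```

```text
approach
[1.88, 10.11, -4.26, 0.97, 0.62, -0.36]
[-0.49, 2.21, 0.39, -0.0, -0.0, -0.0]
[-0.53, 2.07, 0.45, -2.26, -0.19, -1.77]
[-0.4, 2.12, 0.29, -2.26, -0.19, -1.77]
[-0.27, 2.16, 0.12, -2.26, -0.19, -1.77]
[-0.14, 2.17, -0.05, -2.26, -0.19, -1.77]
[-0.01, 2.16, -0.22, -2.26, -0.19, -1.77]
[0.12, 2.13, -0.38, -2.26, -0.19, -1.77]
[0.25, 2.08, -0.54, -2.26, -0.19, -1.77]
[0.38, 2.01, -0.7, -2.26, -0.19, -1.77]
[0.5, 1.92, -0.85, -2.26, -0.19, -1.77]
[0.62, 1.81, -0.99, -2.26, -0.19, -1.77]
[0.73, 1.68, -1.11, -2.26, -0.19, -1.77]
[0.84, 1.54, -1.23, -2.26, -0.19, -1.77]
[0.93, 1.38, -1.34, -2.26, -0.19, -1.77]
[1.02, 1.21, -1.43, -2.26, -0.19, -1.77]
[1.1, 1.03, -1.51, -2.26, -0.19, -1.77]
```

Request:
move_arm --pt "0.4 2.5 -1.1 0.3 0.2 -0.1" --pt "0.5 2.5 -1.1 0.3 0.2 -0.1" --pt "0.5 2.5 -1.1 0.3 0.2 -0.1" --pt "0.5 2.5 -1 0 0 0" --pt "0 0 0 0 0 0"

```text
clock: 18.1
position: [0.504, -0.3045, 0.3713]
ee_rot: [-2.117, -0.45, -0.696]
force: [-0.4, -0.2, -0.1]
width: 0.009
```

Request:
move_arm --pt "-0.5 2.2 0.4 0 0 0" --pt "-0.5 2.1 0.45 -2.3 -0.2 -1.8" --pt "-0.4 2.1 0.3 -2.3 -0.2 -1.8" --pt "-0.3 2.2 0.1 -2.3 -0.2 -1.8" --pt "0 0 0 0 0 0"

```text
clock: 18.6
position: [0.4868, -0.2196, 0.386]
ee_rot: [-2.265, -0.411, -0.756]
force: [0.0, 0.2, 0.6]
width: 0.005
```

```bash
cat > dstat.py <<'E'
from door import *
def dstat():
    s=monitor.observe();T=R.from_rotvec(s["ee_rot"]).as_matrix()
    tip=B.T@(s["position"]+T@[0,0,.019]-h)
    r=np.hypot(tip[1],tip[2]); a=np.arctan2(tip[2],tip[1])-np.arcsin(.018/r)
    print("tip box",tip.round(4),"r",(r**2-.018**2)**.5,"a",a.round(3),"phi",np.arctan2(T[:,2]@B[:,1],-T[:,2]@B[:,2]).round(3),"F",(B.T@s["force"]).round(1),"q",np.round(s["joints"],2),"t",s["clock"]); return s,a
if __name__=="__main__": dstat()
E
python3 dstat.py
```

```text
tip box [0.0028 0.0021 0.2167] r 0.21595047864155628 a 1.478 phi 0.738 F [0.4 0.2 0.4] q [ 1.33  0.46 -0.7   1.65 -0.66  1.36 -0.33] t 18.6
```

Run:
```python
from dstat import *
s,_=dstat(); d,c=shot("top")
for n in("door","door_face"):
    o=outline_of("top",n)
    if o: print(n,o[0]["p"],o[0]["rect"])
for a in (1.4,1.5,1.6,1.8):
    u=lambda r,x,t:h+B@[x,r*np.cos(a)-t*np.sin(a),r*np.sin(a)+t*np.cos(a)]
    print(a,proj(c,[u(.248,.128,.015),u(.248,-.128,.015)]).round(1).tolist())
A=np.arange(1.38,.25,-.1)
rows([pose(a,.738*a/1.478,-.004) for a in A])
```

```text
tip box [0.0028 0.0021 0.2167] r 0.21595047864155628 a 1.478 phi 0.738 F [0.4 0.2 0.4] q [ 1.33  0.46 -0.7   1.65 -0.66  1.36 -0.33] t 18.6
door 0.79 [392.9, 145.2, 24.7, 151.1]
door_face 0.57 [393.1, 146.6, 21.8, 151.3]
1.4 [[406.1, 190.4], [407.1, 299.4]]
1.5 [[419.0, 189.3], [418.6, 298.5]]
1.6 [[431.6, 187.8], [430.0, 297.0]]
1.8 [[455.2, 183.3], [451.3, 292.2]]
[-0.04, 2.87, -0.59, -2.16, 0.41, -1.94]
[0.01, 2.15, -0.24, -2.25, -0.19, -1.76]
[0.14, 2.12, -0.41, -2.25, -0.19, -1.76]
[0.27, 2.07, -0.57, -2.25, -0.19, -1.76]
[0.4, 1.99, -0.72, -2.25, -0.19, -1.76]
[0.52, 1.9, -0.87, -2.25, -0.19, -1.76]
[0.64, 1.79, -1.0, -2.25, -0.19, -1.76]
[0.75, 1.66, -1.13, -2.25, -0.19, -1.76]
[0.85, 1.52, -1.25, -2.25, -0.19, -1.76]
[0.95, 1.36, -1.35, -2.25, -0.19, -1.76]
[1.03, 1.18, -1.44, -2.25, -0.19, -1.76]
[1.11, 1.0, -1.52, -2.25, -0.19, -1.76]
```

The door is moving with the tip (mask edge gives a≈1.49). I'll carry on along the arc.

Request:
move_arm --pt "0 2.5 -0.4 -2.2 0 -1.9" --pt "0 2.15 -0.25 -2.25 -0.2 -1.8" --pt "0.14 2.1 -0.4 -2.25 -0.2 -1.8" --pt "0.27 2.05 -0.57 -2.25 -0.2 -1.8" --pt "0.4 2 -0.7 -2.25 -0.2 -1.8" --pt "0.5 1.9 -0.9 -2.25 -0.2 -1.8" --pt "0 0 0 0 0 0"

```text
clock: 19.45
position: [0.5006, -0.0921, 0.3522]
ee_rot: [-2.54, -0.311, -0.865]
force: [-0.7, -0.2, 0.4]
width: 0.006
```

Run:
```python
from dstat import *
s,a0=dstat(); 
rows([pose(a,max(0,.44*(a-.1)/.75),-.004) for a in np.arange(a0-.1,.1,-.1)])
```

```text
tip box [0.0012 0.1234 0.172 ] r 0.21090862227931492 a 0.863 phi 0.44 F [-0.3 -0.1  0.8] q [ 1.27  0.15 -0.79  2.01 -0.82  0.92 -0.34] t 19.45
[0.75, 2.02, -1.35, -2.17, 0.3, -2.05]
[0.76, 1.65, -1.15, -2.64, -0.22, -2.07]
[0.87, 1.51, -1.26, -2.64, -0.22, -2.07]
[0.96, 1.34, -1.37, -2.64, -0.22, -2.07]
[1.04, 1.17, -1.45, -2.64, -0.22, -2.07]
[1.12, 0.99, -1.53, -2.64, -0.22, -2.07]
[1.18, 0.79, -1.59, -2.64, -0.22, -2.07]
```

Request:
move_arm --pt "0.7 1.9 -1.2 -1.6 0 -1.3" --pt "0.76 1.65 -1.15 -1.6 -0.1 -1.3" --pt "0.87 1.5 -1.26 -1.6 -0.1 -1.3" --pt "0.96 1.34 -1.37 -1.6 -0.1 -1.3" --pt "1.04 1.17 -1.45 -1.6 -0.1 -1.3" --pt "1.1 1 -1.5 -1.6 -0.1 -1.3" --pt "0 0 0 0 0 0"

```text
clock: 20.15
position: [0.5559, -0.0073, 0.2721]
ee_rot: [-2.737, -0.222, -0.935]
force: [-0.4, 0.2, -0.1]
width: 0.008
```

Run:
```python
from dstat import *
s,a0=dstat(); T=R.from_rotvec(s["ee_rot"]).as_matrix()
rows([pose(a,.2,-.004) for a in np.arange(a0-.05,-.02,-.05)])
```

```text
tip box [0.0008 0.1996 0.0693] r 0.21048119523985234 a 0.249 phi 0.227 F [-0.4  0.2  0.2] q [ 0.93  0.17 -0.86  2.17 -0.74  0.33 -0.65] t 20.15
[0.77, 0.47, -1.14, -1.22, 0.07, -0.97]
[0.61, 0.3, -0.81, 0.0, 0.0, 0.0]
[0.62, 0.25, -0.81, 0.0, 0.0, 0.0]
[0.63, 0.2, -0.82, 0.0, 0.0, 0.0]
[0.64, 0.15, -0.83, 0.0, 0.0, 0.0]
```

Request:
move_arm --pt "0.6 0.35 -0.8 0 0 0" --pt "0.6 0.3 -0.8 0 0 0" --pt "0.6 0.25 -0.8 0 0 0" --pt "0 0 0 0 0 0"

```text
clock: 20.55
position: [0.5737, -0.0012, 0.2484]
ee_rot: [-2.739, -0.216, -0.937]
force: [0.0, 0.5, 0.2]
width: 0.007
```

```bash
python3 dstat.py
```

```text
tip box [0.0005 0.2041 0.0393] r 0.20705635551514695 a 0.104 phi 0.224 F [0.2 0.5 0.1] q [ 0.84  0.24 -0.83  2.18 -0.7   0.23 -0.69] t 20.55
```

Request:
move_arm --pt "0.3 0.1 -0.38 0 2 0" --pt "0.3 0.08 -0.38 0 2 0" --pt "0.3 0.06 -0.38 0 2 0" --pt "0 0 0 0 0 0"

```text
clock: 20.95
position: [0.5826, 0.0012, 0.2385]
ee_rot: [-2.78, -0.199, -0.792]
force: [-0.2, -0.6, 0.9]
width: 0.007
```

```bash
python3 dstat.py
```

```text
tip box [-0.0003  0.2059  0.0261] r 0.20672892071017684 a 0.039 phi 0.23 F [ 0.4 -0.6  0.9] q [ 0.6   0.24 -0.59  2.1  -0.51  0.36 -0.93] t 20.95
```

Request:
move_arm --pt "0.18 0.02 -0.24 0 0 0" --pt "0.18 0.02 -0.24 0 0 0" --pt "0 0 0 0 0 0"

```text
clock: 21.25
position: [0.5856, 0.002, 0.2324]
ee_rot: [-2.779, -0.198, -0.792]
force: [0.1, 0.4, 0.4]
width: 0.005
```

```bash
python3 dstat.py
```

```text
tip box [-0.0017  0.2064  0.0193] r 0.20655486300778547 a 0.006 phi 0.231 F [0.3 0.4 0.2] q [ 0.6   0.26 -0.59  2.1  -0.51  0.34 -0.93] t 21.25
```

Request:
move_arm --pt "0.18 0.02 -0.24 0 0 0" --pt "0 0 0 0 0 0" --pt "0 0 0 0 0 0"

```text
clock: 21.55
position: [0.5867, 0.0022, 0.2311]
ee_rot: [-2.78, -0.199, -0.792]
force: [-21.6, -5.0, 24.4]
width: -0.001
```

Request:
move_arm --pt "0.18 0.02 -0.24 0 0 0" --pt "0 0 0 0 0 0" --pt "0 0 0 0 0 0"

```text
clock: 21.85
position: [0.5872, 0.0023, 0.2304]
ee_rot: [-2.781, -0.201, -0.793]
force: [-56.8, -13.5, 64.5]
width: 0.007
```

Run:
```python
from dstat import *
dstat(); d,c=shot("top","pics/t6.png");im=cv2.imread("pics/t6.png");cv2.imwrite("pics/t6c.png",cv2.resize(im[120:270,270:430],(640,600),interpolation=cv2.INTER_CUBIC))
o=outline_of("top","door")
if o:print(o[0]["p"],o[0]["rect"])
```

```text
tip box [-0.0016  0.2066  0.0168] r 0.206469484589649 a -0.006 phi 0.229 F [-5.7 -8.8 86.3] q [ 0.59  0.26 -0.59  2.1  -0.51  0.33 -0.93] t 21.85
0.88 [291.6, 148.1, 108.0, 107.5]
```

View pics/t6c.png

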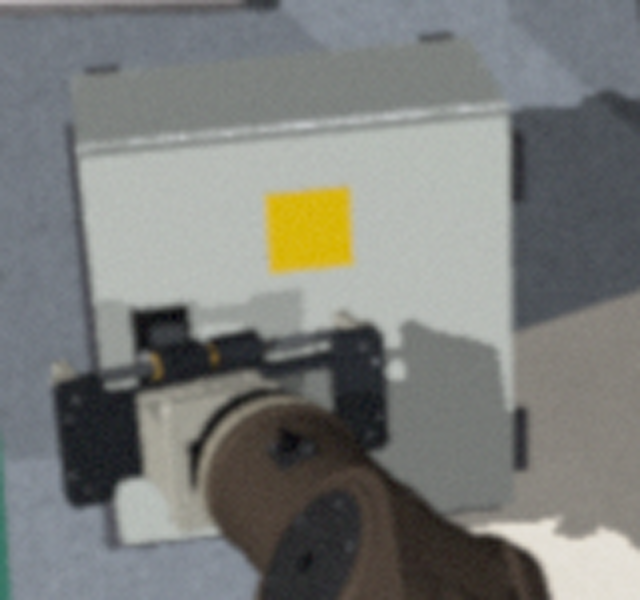

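The door lies flush against its stop at 86 N, with no gap at the frame, so I'll back off right away.

Request:
move_arm --pt "-0.3 -0.03 0.4 0 0 0" --pt "-0.3 -0.03 0.4 0 0 0" --pt "-1.2 -0.1 1.6 0 0 0" --pt "-2 0 2.5 0 0 0" --pt "-2 0 2.5 0 0 0" --pt "-2.5 0 2.5 0 0 0" --pt "-2.5 0 2.5 0 0 0" --pt "-2.5 0 2.5 0 0 0"

```text
clock: 22.75
position: [0.4552, 0.0014, 0.3778]
ee_rot: [-2.779, -0.199, -0.792]
force: [-0.2, -0.7, -0.1]
width: 0.004
```

Run:
```python
from dstat import *
s,_=dstat(); print(s["force"])
d,c=shot("top","pics/t7.png");im=cv2.imread("pics/t7.png")
for a in (0,.02,.08):
    u=lambda r,x,t:h+B@[x,r*np.cos(a)-t*np.sin(a),r*np.sin(a)+t*np.cos(a)]
    print(a,((proj(c,[u(.248,.128,.015),u(.248,-.128,.015)])-[270,120])*4).round(1).tolist())
a=cv2.resize(im[120:270,270:430],(640,600),interpolation=cv2.INTER_CUBIC);cv2.imwrite("pics/t7c.png",a)
```

```text
tip box [-0.0146  0.2166  0.214 ] r 0.3039280491874973 a 0.72 phi 0.231 F [-0.3 -0.7  0.1] q [ 0.81 -0.18 -0.53  2.1  -0.68  0.84 -0.8 ] t 22.75
[-0.24065638 -0.74686383 -0.08319635]
0 [[77.6, 158.6], [121.0, 545.5]]
0.02 [[78.4, 161.7], [121.9, 549.4]]
0.08 [[82.1, 170.7], [125.6, 561.2]]
```

View pics/t7c.png

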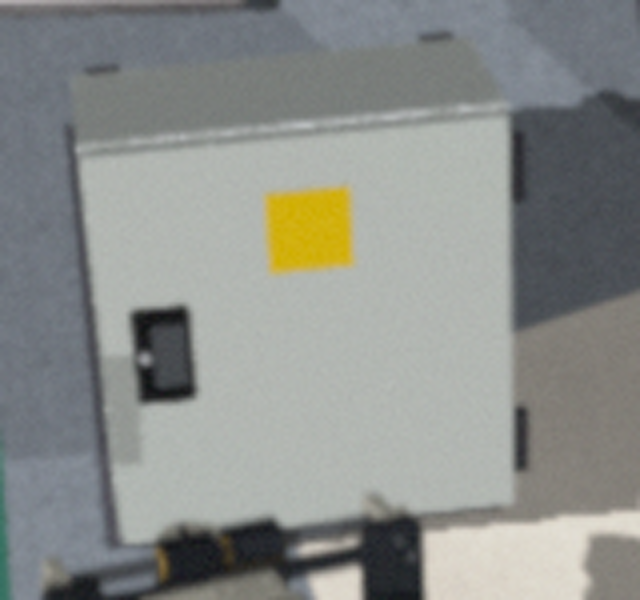

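The door stays shut after the release. Its free-edge corners, (78,153) and (118,543), fit angle 0, and the arm is clear with no force on it. I'll hand in.

```bash
python3 -c "
from cell import workorder; print(workorder.sign_off())"
```

```text
the job is handed in; nothing more can be done
None
```

The module is hung on the rail and the door is shut. I handed the job in at about 23 s on the robot clock (limit 58 s), and sign-off gave no verdict.

- **Module:** I gripped it by its sides and brought it in between the contactor and the terminal block. I touched its hook to the plate to find the depth, then lowered it behind the lip until the rail took about 8 N. At release, the hook was about 0.1 mm along the plate and −0.6 mm across it from its ideal position. It was tilted about 1° (0.016 rad, limit 0.08). Wrist and top pictures afterwards showed it hanging parallel to the box, with the contactor and terminals where they were.
- **Door:** I pushed it shut with closed fingertips at about 1 rad/s or less. After I backed the arm off it stayed shut; the corners in the top picture fit 0 rad to within about 0.02.

**Checks that fell short or disagreed:**
- **Bolt:** I could not see it. That it snapped in is inferred from the door reaching its stop and staying there.
- **Latch force:** None of my force readings, taken after each step, showed the roughly 12 N the latch should take.
- **Stop force:** The last push pressed the stop with 86 N at the fingertips before I backed off. That is under the 120 N wrist limit.
- **Box position:** My first box position, from the top camera alone, was about 8 mm too low. The wrist-camera fit corrected it, and the contact with the plate confirmed it to about 1 mm.

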